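Test the hatch safety switch of an animator's light box

ROBOT

A 7-joint arm with a two-finger parallel gripper is mounted at the origin on the work surface. World frame = base frame: x ahead of the robot, y to its left, z up, the work surface at z = 0. Lengths are in m, angles in degrees, forces in N, time in s.
With the tool pointing down it reaches from about 0.4 to 0.85 m from the base axis. Payload 4.4 kg.
Tool frame: the origin (TCP) lies at the very end of the fingers, on their centre line; the grasp point (between the pads) lies 19 mm behind it; z points along the fingers, y is the line along which they close (so a half turn about z gives the same grasp; the last joint's range is limited). The gripper opens to 94 mm and grips with 3 to 60 N. Pads are 16 mm wide; open, the fingers measure 119 mm over their backs; the gripper's body (75 mm by 177 mm) begins 78 mm behind the grasp point.
Start: joints at [61.49, 36.005, 2.206, 86.941, -1.547, 57.084, -1.146], TCP at [0.272, -0.59, 0.205] pointing down, gripper open.
Joint ranges: [-175.42, 175.42], [-21.48, 121.26], [-71.46, 75.88], [10.55, 141.38], [-63.04, 243.04], [13.31, 113.54], [-168.57, 168.57]. Speed limits (degrees/s): [147.25, 147.25, 180, 180, 180, 180, 180].

INTERFACE

Orientations are given as [roll, pitch, yaw] about the fixed x, y, z axes, in that order (R = Rz(yaw) Ry(pitch) Rx(roll)).
In Python, from rig import robot, camera, workorder gives the robot as it stands. The module is installed in compiled form; this text tells all that it offers.
- The arm moves only by the shell command python3 -m creep 'ROWS' [FORCE]. ROWS is JSON, a list of rows, each a list of 3 entries, a list of its own where there are three numbers: the shift along the world's x, y, z in units of 30 mm (1.0 is 30 mm), then the turn, a rotation vector about the world's x, y, z in rad, then the finger opening in mm, from 0 to 94. A call has exactly 5 rows; each row is the pose to reach, as a shift and turn from the pose commanded when the call began; what a row does not reach only later rows make up. A row lasts 1/10 s, in which the tool goes at most 50 mm and 8.59 degrees, less where a joint would pass 70% of its speed; a pose out of reach is approached as far as the arm can. A call with a gripper value outside its range is refused whole. The fingers move at their own pace and stop on an object; FORCE is the grip in N (left out, the last holds). Time passes only in rows, so rows that repeat a pose let the fingers close, or fill a call up. It gives the time, the measured TCP pose, the force, the opening and the grip force at its end, in the units of the state.
- robot.state(): the state, without advancing time (a new reading comes with each control period).
- camera(name): name is "scene" or "side" or "wrist"; returns a dict with "image" (400x640x3 uint8, red, green, blue), "vfov" (degrees; the focal length in pixels is half the picture's height over the tangent of half this angle, whatever the lens; pixels are square), "cx", "cy" (the principal point, pixels), "position" and "rotation" of the camera in the world; the wrist camera has in their place "tool_from_camera" (4x4, takes a point from camera to tool coordinates, whose origin is the TCP and whose axes are the flange's). Camera axes: x right, y down, z forward; pixel columns grow to the right and rows downward; lengths in m; the calibration is good to about 2 mm. A picture is of the moment at which its call begins: read the wrist's pose just before it. There is no depth.
- workorder.hand_in(): hands the job in; it is judged then, once.
The state is a dict: "time_s": time; "joint_positions": joint angles; "dq": joint speeds; "tau": joint torques, N m; "eef_pos": TCP position; "eef_rot": TCP orientation; "force": force on the tool from outside, world axes, zero at the start; "wrist_torque": the same for the moment, N m; "opening": finger opening in m; "finger_force": force on a finger pad.
Only numpy, scipy, OpenCV 4.12 (cv2) and the standard library are available. Lean on these libraries where they do the work, as an engineer would, in place of code of your own. Each camera call takes 0.05 s, during which the arm holds its last target. There are 200 camera calls.

TASK

Before the light box goes back into use, test the safety switch under its hatch: take the yellow-capped glue bottle off the hatch and stand it upright, wholly on the cork coaster, then swing the hatch up past upright by its black knob. With the gripper, press the switch's orange roller down just until it clicks, which is when its lever arm comes level, hold it there for about a second without pushing on towards its end stop, and let it spring back up. Then shut the hatch fully, leaving the pencil cup, ink jar, tape dispenser, eraser, glasses and sticky notes where they are.

Things in the scene. Friction and masses are not known exactly. Their poses are not given: they have to be found in the camera images.
- lightbox: White steel light box, fixed, 260 (x) x 400 (y) x 85 mm high, origin at the centre of its underside. Its +y side is the cream drawing screen with a peg bar; its -y third is an open bay (x -85 to 85, y -190 to -65, floor 12 mm up) under a grey hatch. In the bay: LED driver (x -50 to 80, y -105 to -77, top 73 mm up) and green terminal strip at the outer wall (top 34 mm up).
- switch: The roller lever microswitch in the bay: black body 50 x 18 mm on a bracket, all below the lever. Origin on the bay floor, under the roller's place when the arm is level; axes as the light box's. It sits at varying x along the bay's centre line (light box y = -145 mm), 40 mm from the driver.
- hatch_hinge (a point): Middle of the hatch's hinge line, which runs along the light box's x axis at y = -65 mm, at the rim's height (85 mm). Its axes are the light box's. On the panel's inner side a steel striker tab (110 mm along the hinge, 80 mm from it) stands out 20 mm: shut, it holds the roller down with the lever arm level; open, it juts towards the bay.
- hatch (a joint): Hatch angle in rad: 0 shut, 1.57 upright, 1.9 stop. The grey panel (190 mm along the hinge, 5 mm thick) reaches 134 mm from the hinge towards the light box's -y when shut, and swings up and over to its +y. The hinge has friction (0.32 N m) and the hatch stays where it is left; opening takes about 5 N at the knob.
- hatch_knob (a point): Grip point, mid-head of the hatch's black knob; moves with the hatch. Head: 22 mm across, 20 mm long along the panel's normal. Shut, it lies 112 mm from the hinge towards the light box's -y and 31 mm above the hinge's height (26 mm above the panel's upper face). Gripped with the fingers closing along the hinge line, the knob can turn between the pads as the hatch swings.
- roller (a point): Centre of the switch's orange roller, 12 mm across, 11 mm wide, axis along the light box's y, at the end of a 55 mm lever arm pivoted on its light box -x side. Free, its centre is 70 mm above the desk and its top 9 mm below the bay's rim; it moves down with the lever.
- lever (a joint): Switch lever, rad pressed: 0 free (arm slopes up 0.20 to the roller), clicks at 0.16 (roller down 9 mm), arm level at 0.20 (down 11 mm; as the shut hatch holds it), harmful overtravel from 0.26 (down 14 mm), end stop 0.34. Sprung: about 1.1 N on the roller starts it, 2.8 N at 0.16, 3.3 N at 0.20, 3.9 N at 0.26.
- bottle: White plastic glue bottle with a yellow ribbed cap, standing on the hatch at the start (panel's upper face 90 mm above the desk): round, 44 mm across up to 68 mm, cap 35 mm across from 78 to 110 mm (its top), 120 g give or take a third. Origin at the centre of its underside, z up.
- coaster: Round cork coaster stuck to the desk, 96 mm across, 5 mm thick; origin at the centre of its underside.
- pencil_cup: Blue cup, 76 mm across and 95 mm tall, with pencils that stick out to 180 mm above the desk and lean out to 30 mm from its axis; leave alone. Origin at the centre of its underside.
- ink_jar: Amber ink jar with a black lid, 54 mm across, 62 mm tall; leave alone. Origin at the centre of its underside.
- tape: Grey desk tape dispenser, 120 (x) x 45 x 81 mm tall; leave alone. Origin at the centre of its underside.
- eraser: White eraser in a blue sleeve, 22 x 46 (y) x 12 mm, lying on the light box's rim in front (-x) of the hatch; leave alone. Origin at the centre of its underside.
- glasses: Folded spectacles standing on the drawing screen, about 27 x 135 (y) x 40 mm tall; leave alone. Origin at the underside, in the middle.
- notes: Yellow sticky-note pad, 32 x 46 (y) x 12 mm, lying on the light box's rim behind (+x) the hatch; leave alone. Origin at the centre of its underside.
Not all that is in view belongs to the job. Several things look just like the coaster: the one meant starts nearest to the robot's base. Leave any purple look-alike of the bottle alone.

How it is judged (in metres and radians):
On the way, in this order (a step that is already met when the one before it is completed fails the run):
1. the glue bottle stands released and upright, wholly on the coaster (horizontal distance between bottle and coaster below 0.026 m and angle between bottle's own z axis and vertical below 0.1 rad and z of bottle in the frame of coaster below 0.012 m and contact force between bottle and the arm below 0.05 N and linear speed of bottle below 0.03 m/s), for 0.2 s.
2. the hatch stands open, upright or beyond, and the switch lever has come up (value of joint hatch above 1.4 rad and value of joint lever below 0.05 rad), for 0.2 s.
3. with the hatch open, the lever is held clicked without overtravel (value of joint hatch above 1.4 rad and value of joint lever between 0.16 and 0.26 rad), for 0.5 s.
4. with the hatch open, the lever is let spring back up (value of joint hatch above 1.2 rad and value of joint lever below 0.04 rad), for 0.2 s.
At the end, for the whole second after the job is handed in: Hatch shut (within 0.03 rad), holding the lever clicked (0.16 to 0.26 rad); bottle at rest on the coaster, upright within 0.1 rad, axis within 26 mm of its centre; cup, jar, tape, eraser, glasses and notes within 20 mm of their starts (all of step 1 and value of joint hatch below 0.03 rad and value of joint lever between 0.16 and 0.26 rad and distance of each of pencil_cup, ink_jar, tape, eraser, glasses, notes from where it was at the start of the episode below 0.02 m); the robot touches nothing.
It fails at once if the switch lever is pressed into overtravel (beyond 0.26 rad) (value of joint lever above 0.26 rad).
It fails at once if the glue bottle is tipped over or dropped (angle between bottle's own z axis and vertical above 0.7 rad or height (world z) of bottle below -0.05 m).
It fails at once if a bystander (cup, jar, tape, eraser, glasses, notes) is pushed more than 30 mm or tipped (distance of any of pencil_cup, ink_jar, tape, eraser, glasses, notes from where it was at the start of the episode above 0.03 m or angle between any of pencil_cup, ink_jar, tape, eraser, glasses, notes's own z axis and vertical above 0.5 rad).
It also fails if it takes over 72 s, if anything falls off the work surface, if the arm or the gripper's body presses on something with over 40 N, if the wrist force passes 120 N, or if a joint passes its speed limit or range.

## Working session

There is one attempt and no reset: what is moved stays moved. The work goes in short steps, Python scripts to look and compute and a shell command to move; the robot and the scene stay as the last step left them, time stands still between calls to the robot, and variables do not carry over. Pictures are saved under pics/ and viewed, at most 10 in all, crops included, and the job is handed in when it is done.

```bash
mkdir -p pics; cat > h.py <<'E'
import numpy as np, cv2
from rig import robot, camera, workorder
from scipy.spatial.transform import Rotation as R
def grab(n):
    s=robot.state(); c=camera(n)
    if n=="wrist":
        T=np.array(c["tool_from_camera"]); 
        Rt=R.from_euler('xyz',s["eef_rot"],degrees=True).as_matrix()
        c["rotation"]=Rt@T[:3,:3]; c["position"]=Rt@T[:3,3]+np.array(s["eef_pos"])
    c["rotation"]=np.array(c["rotation"]); c["position"]=np.array(c["position"])
    return c
def ray(c,u,v):
    f=200/np.tan(np.radians(c["vfov"])/2)
    d=c["rotation"]@np.array([(u-c["cx"])/f,(v-c["cy"])/f,1]); return c["position"],d/np.linalg.norm(d)
def onz(c,u,v,z):
    p,d=ray(c,u,v); return p+d*(z-p[2])/d[2]
def proj(c,P):
    f=200/np.tan(np.radians(c["vfov"])/2)
    q=c["rotation"].T@(np.array(P)-c["position"]); return q[:2]/q[2]*f+[c["cx"],c["cy"]]
def save(c,n,crop=None,k=1):
    im=c["image"][:,:,::-1]
    if crop: x0,y0,x1,y1=crop; im=im[y0:y1,x0:x1]
    cv2.imwrite("pics/"+n,cv2.resize(im,None,fx=k,fy=k,interpolation=cv2.INTER_CUBIC))
E
python3 - <<'E'
from h import *
import pickle
d={}
for n in("scene","side","wrist"):
    c=grab(n);d[n]=c;save(c,n+"0.png")
    print(n,c["vfov"],c["cx"],c["cy"],c["position"].round(3),c["rotation"].round(2).tolist())
pickle.dump(d,open("d.pkl","wb"))
print(robot.state())
E
```

```text
scene 50.24831630064177 317.9586087027232 197.23128397576346 [ 1.533 -0.122  0.932] [-131.39, 0.24, 87.48]
side 57.0149231903255 322.9343476962221 196.770167820695 [0.329 0.607 0.488] [-118.04, 1.13, -162.58]
wrist 60.38112393653035 316.5609390300676 195.7992024818222 [ 0.336 -0.561  0.383] [[0.42, -0.88, -0.22], [-0.91, -0.41, -0.1], [-0.0, 0.24, -0.97]]
{'time_s': 0.15, 'joint_positions': array([61.48880368, 36.04850579,  2.20277136, 86.97951723, -1.54871419,
       57.08495248, -1.14540662]), 'dq': array([ 0.03794559, -0.1423803 ,  0.08762253, -0.19276796,  0.05780816,
        0.07619725,  0.04038328]), 'tau': array([ 3.26554309e-04, -5.50095749e+01,  1.14479262e+00, -1.86815822e+01,
       -5.20761358e-02,  2.08883925e-02,  1.17280656e-04]), 'eef_pos': array([ 0.27187297, -0.58987082,  0.20476391]), 'eef_rot': array([-1.79916656e+02, -1.11688110e-03,  2.47409079e+01]), 'force': array([-0.6385862 , -0.11129245, -0.11468753]), 'wrist_torque': array([ 0.03236944, -0.02242743,  0.00746689]), 'finger_force': 0.0, 'opening': 0.09394743069501153}
```

View pics/scene0.png

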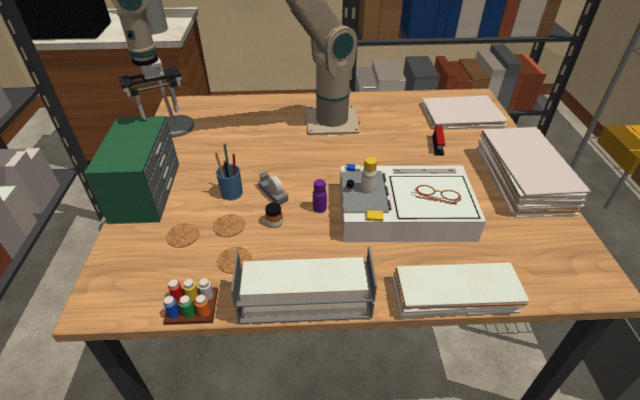

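View pics/side0.png

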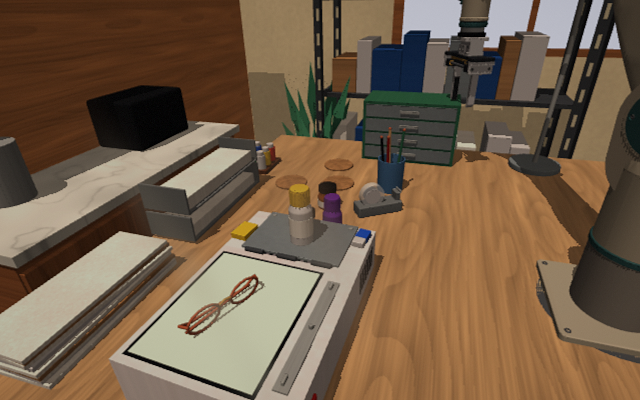

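Scene: bottle (yellow cap 370,165) stands on the hatch; knob about (350,185); a purple look-alike at (320,196). The coaster candidates are (229,225), (183,235) and (234,260). In the side view the bottle is at (301,215) with the knob hidden behind it. Next I'll measure these, with an enlarged crop.

```bash
python3 - <<'E'
s=open('h.py').read()
s=s.replace('    c["rotation"]=np.array(c["rotation"]);','    else: c["rotation"]=R.from_euler("xyz",c["rotation"],degrees=True).as_matrix()\n    c["rotation"]=np.array(c["rotation"]);')
open('h.py','w').write(s)
E
cat > m.py <<'E'
from h import *
import pickle
d=pickle.load(open("d.pkl","rb"))
for n in("scene","side"): d[n]["rotation"]=R.from_euler("xyz",d[n]["rotation"],degrees=True).as_matrix()
pickle.dump(d,open("d2.pkl","wb"))
def blobs(c,lo,hi,amin=40,roi=None):
    h=cv2.cvtColor(c["image"],cv2.COLOR_RGB2HSV); m=cv2.inRange(h,lo,hi)
    if roi: k=np.zeros_like(m);x0,y0,x1,y1=roi;k[y0:y1,x0:x1]=1;m*=k
    n,l,st,ce=cv2.connectedComponentsWithStats(m)
    return [(st[i].tolist(),ce[i].round(1).tolist()) for i in range(1,n) if st[i][4]>=amin]
sc=d["scene"];sd=d["side"]
h=cv2.cvtColor(sc["image"],cv2.COLOR_RGB2HSV)
for p in [(229,225),(183,235),(234,260),(210,215),(370,165),(363,192),(350,184),(320,200)]: print(p,h[p[1],p[0]])
for p in [(229,225),(183,235),(234,260)]:
    q=onz(sc,*p,.005);print("coaster",p,q.round(3),np.hypot(*q[:2]).round(3))
for n,c in d.items():
    print(n,"yellow",blobs(c,(18,150,100),(32,255,255))," purple",blobs(c,(125,80,40),(150,255,255))," blue",blobs(c,(105,150,80),(122,255,255)))
for p in [(342,170),(343,239),(478,238),(469,169)]: print("box",p,onz(sc,*p,.085).round(3))
for nm,p,z in [("cupbase",(229,192),.0),("jar",(274,208),.062),("tape",(272,192),0),("purple top",(320,183),.11),("notes",(375,215),.097),("eraser",(353,167),.097),("knob",(350,184),.116)]:
    print(nm,onz(sc,*p,z).round(3))
save(sc,"crop1.png",(150,130,490,290),2.3)
E
python3 m.py
```

```text
(229, 225) [ 14 139 172]
(183, 235) [ 14 139 173]
(234, 260) [ 14 107 157]
(210, 215) [ 15 122 218]
(370, 165) [ 22 200 130]
(363, 192) [20 16 93]
(350, 184) [120  15  17]
(320, 200) [142 156  75]
coaster (229, 225) [ 0.598 -0.358  0.005] 0.697
coaster (183, 235) [ 0.634 -0.49   0.005] 0.801
coaster (234, 260) [ 0.738 -0.328  0.005] 0.808
scene yellow [([605, 125, 35, 43, 643], [627.9, 137.3]), ([364, 157, 13, 15, 159], [369.9, 163.6]), ([367, 211, 16, 10, 149], [374.7, 215.2]), ([183, 282, 15, 19, 127], [191.4, 291.6])]  purple [([313, 179, 13, 33, 353], [319.4, 196.0])]  blue [([347, 164, 8, 7, 47], [350.5, 166.9]), ([165, 299, 14, 19, 139], [172.4, 310.2])]
side yellow [([289, 184, 21, 23, 407], [298.6, 194.8]), ([231, 221, 26, 20, 276], [242.5, 230.1])]  purple [([325, 193, 16, 25, 196], [333.1, 204.2])]  blue [([375, 48, 27, 2, 45], [386.6, 48.6]), ([356, 229, 15, 10, 88], [363.0, 233.2])]
wrist yellow []  purple []  blue []
box (342, 170) [0.444 0.    0.085]
box (343, 239) [ 0.747 -0.023  0.085]
box (478, 238) [0.761 0.342 0.085]
box (469, 169) [0.459 0.412 0.085]
cupbase [ 0.436 -0.376  0.   ]
jar [ 0.59  -0.216  0.062]
tape [ 0.443 -0.232  0.   ]
purple top [ 0.537 -0.075  0.11 ]
notes [0.671 0.074 0.097]
eraser [0.445 0.035 0.097]
knob [0.553 0.014 0.116]
```

View pics/crop1.png

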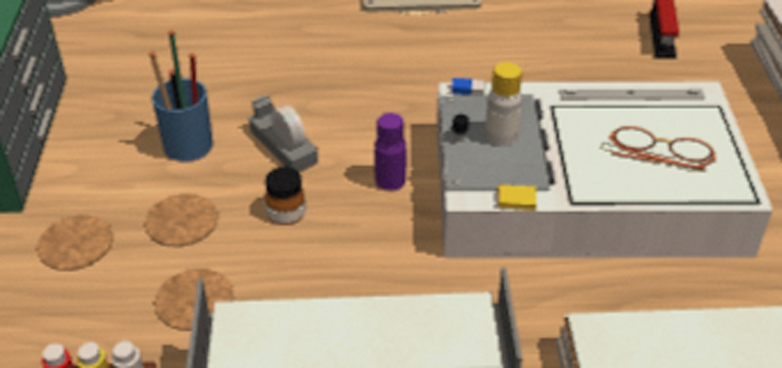

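The crop shows the three coasters at scene pixels (229,225), (183,235) and (234,260). They lie 0.70, 0.80 and 0.81 m from the base, so (229,225) is the one meant. The bottle has the yellow cap at (370,164), and the purple one at (320,196) stays put. Now I'll refine the box pose and the bottle.

```bash
cat > m2.py <<'E'
from h import *
import pickle
d=pickle.load(open("d2.pkl","rb")); sc,sd=d["scene"],d["side"]
def tri(a,b):
    (p,u),(q,v)=a,b
    t=np.linalg.lstsq(np.c_[u,-v],q-p,rcond=None)[0]; A=p+u*t[0];B=q+v*t[1]
    return (A+B)/2,np.linalg.norm(A-B)
print("cap c",tri(ray(sc,370,164.5),ray(sd,299.5,195)))
C,_=tri(ray(sc,370,164.5),ray(sd,299.5,195))
for z in(.09,.2):print(proj(sc,[*C[:2],z]),proj(sd,[*C[:2],z]))
h=cv2.cvtColor(sc["image"],cv2.COLOR_RGB2HSV)
# coaster ellipse by saturation/value difference
roi=np.zeros(h.shape[:2],np.uint8);roi[208:243,205:252]=1
m=((h[:,:,2]<200)*roi).astype(np.uint8)
c=max(cv2.findContours(m,0,2)[0],key=cv2.contourArea);e=cv2.fitEllipse(c);print("coaster",e,onz(sc,*e[0],.005).round(4), [onz(sc,*q,.005).round(3).tolist() for q in ((e[0][0]-e[1][1]/2,e[0][1]),(e[0][0]+e[1][1]/2,e[0][1]))])
# drawing screen dark border inner cream quad
for n,c in(("scene",sc),("side",sd)):
    H=cv2.cvtColor(c["image"],cv2.COLOR_RGB2HSV)
    g=cv2.inRange(H,(20,8,150),(70,60,255)); nl,l,st,ce=cv2.connectedComponentsWithStats(g)
    pt=(400,210) if n=="scene" else (240,270)
    k=l[pt[1],pt[0]]; print(n,H[pt[1],pt[0]],st[k])
    if k:
        cn=max(cv2.findContours((l==k).astype(np.uint8),0,2)[0],key=cv2.contourArea)
        q=cv2.approxPolyDP(cv2.convexHull(cn),6,True)[:,0]
        P=np.array([onz(c,*p,.085) for p in q]); print(q.tolist(),P.round(3).tolist(),"rect",cv2.minAreaRect(np.array([onz(c,*p,.085)[:2] for p in cn[:,0]],np.float32)))
for nm,p in dict(a=(341,167),b=(343,221),c=(483,221),d=(464,167)).items():print(nm,onz(sc,*p,.085).round(3))
for p in[(385,171),(389,211),(343,172),(341.5,211)]:print("hatch",onz(sc,*p,.09).round(3))
E
python3 m2.py
```

```text
cap c (array([0.54821498, 0.06916664, 0.18391697]), np.float64(0.0015232740252318256))
[367.49835496 188.95786023] [301.67459125 239.08612849]
[370.2691701  159.81488175] [298.74237958 187.21027412]
coaster ((227.12493896484375, 226.0702667236328), (22.680967330932617, 47.07832336425781), 81.94232177734375) [ 0.6022 -0.3628  0.005 ] [[0.599, -0.435, 0.005], [0.606, -0.291, 0.005]]
scene [ 36  18 225] [ 376  166  109   56 3597]
[[484, 221], [399, 217], [376, 166], [461, 166]] [[0.697, 0.38, 0.085], [0.67, 0.144, 0.085], [0.428, 0.113, 0.085], [0.442, 0.39, 0.085]] rect ((0.5627988576889038, 0.24718233942985535), (0.28466615080833435, 0.2560044229030609), 87.22752380371094)
side [ 32  37 193] [  128   253   191   142 13170]
[[224, 253], [318, 274], [251, 394], [128, 350]] [[0.672, 0.143, 0.085], [0.489, 0.151, 0.085], [0.498, 0.376, 0.085], [0.683, 0.367, 0.085]] rect ((0.585220992565155, 0.2587178945541382), (0.22672957181930542, 0.18639273941516876), 87.44115447998047)
a [ 0.428 -0.002  0.085]
b [ 0.678 -0.017  0.085]
c [0.697 0.377 0.085]
d [0.448 0.399 0.085]
hatch [0.462 0.137 0.09 ]
hatch [0.649 0.118 0.09 ]
hatch [0.461 0.002 0.09 ]
hatch [ 0.642 -0.018  0.09 ]
```

```bash
python3 -m creep '[[[0,0.4,1.3],[0,0,0.1],94],[[0.6,1.5,2],[0,0,0.2],94],[[1.2,2.9,2.3],[0,0,0.3],94],[[1.8,4.3,2.3],[0,0,0.4],94],[[2.4,5.7,2.3],[0,0,0.5],94]]'
python3 -m creep '[[[0.6,1.4,0],[0,0,0.12],94],[[1.2,2.8,0],[0,0,0.24],94],[[1.8,4.2,0],[0,0,0.36],94],[[2.4,5.6,0],[0,0,0.48],94],[[3,7,0],[0,0,0.59],94]]'
python3 -m creep '[[[0.6,1.4,0],[0,0,0],94],[[1.2,2.8,0],[0,0,0],94],[[1.8,4.2,0],[0,0,0],94],[[2.4,5.6,0],[0,0,0],94],[[2.4,5.6,0],[0,0,0],94]]'
python3 - <<'E'
from h import *
c=grab("wrist"); save(c,"w1.png"); import pickle; pickle.dump(c,open("w1.pkl","wb"));s=robot.state();print(s["joint_positions"],s["eef_pos"],s["eef_rot"])
E
```

```text
time_s: 0.65
eef_pos: [0.3446, -0.4177, 0.2748]
eef_rot: [180.0, 0.0, 53.6]
force: [0.5, 0.9, -0.1]
opening: 0.0936
finger_force: 0.0
time_s: 1.15
eef_pos: [0.4343, -0.2076, 0.2745]
eef_rot: [180.0, 0.0, 87.4]
force: [0.2, -0.4, 0.0]
opening: 0.0941
finger_force: 0.0
time_s: 1.65
eef_pos: [0.508, -0.0337, 0.2747]
eef_rot: [179.9, -0.3, 87.8]
force: [-0.1, -0.4, 0.9]
opening: 0.0938
finger_force: 0.0
[ 16.95863574  20.89901968 -21.79902404 103.47976035   8.95575368
  57.30628741 -10.81644775] [ 0.50668415 -0.03774262  0.27434354] [ 1.79996077e+02 -8.53009579e-02  8.75763681e+01]
```

View pics/w1.png

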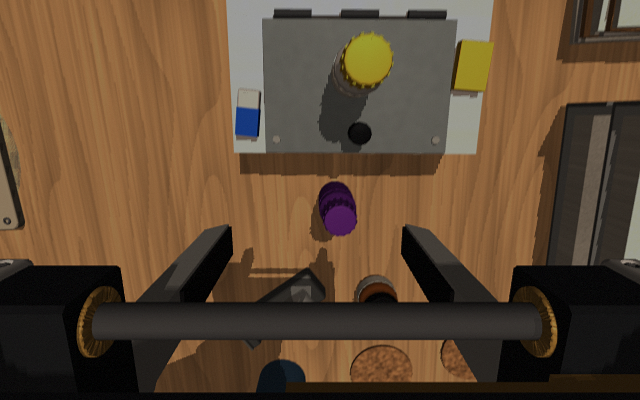

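The wrist view shows the yellow cap at (367,60), the knob at (360,132), the hatch's outer edge from (262,152) to (446,153), the box's -y edge from (235,152) to (477,153), and the purple bottle near (340,215).

```bash
python3 - <<'E'
from h import *
import pickle; c=pickle.load(open("w1.pkl","rb"))
h=cv2.cvtColor(c["image"],cv2.COLOR_RGB2HSV);m=cv2.inRange(h,(20,150,80),(34,255,255));m[:,430:]=0
cn=max(cv2.findContours(m,0,2)[0],key=cv2.contourArea);x,r=cv2.minEnclosingCircle(cn);print("cap",x,r,onz(c,*x,.195).round(4),onz(c,366,57,.2).round(4))
m=cv2.inRange(h,(0,0,0),(180,255,35));m[:115]=0;m[148:]=0;m[:,:345]=0;m[:,375:]=0
cn=max(cv2.findContours(m,0,2)[0],key=cv2.contourArea);x,r=cv2.minEnclosingCircle(cn);print("knob",x,r,onz(c,*x,.122).round(4))
A=onz(c,235,152,.085);B=onz(c,477,153,.085);print(A,B,np.linalg.norm(A-B),np.degrees(np.arctan2(*(B-A)[1::-1])))
A=onz(c,262,152,.09);B=onz(c,446,153,.09);print(A,B,np.linalg.norm(A-B),np.degrees(np.arctan2(*(B-A)[1::-1])))
A=onz(c,263,17,.09);B=onz(c,457,19,.09);print(A,B,np.linalg.norm(A-B),np.degrees(np.arctan2(*(B-A)[1::-1])))
print("coaster",onz(c,382,372,.005))
E
```

```text
cap (367.2928161621094, 60.385833740234375) 27.97429847717285 [0.5485 0.0687 0.195 ] [0.5469 0.0703 0.2   ]
knob (358.97674560546875, 132.99127197265625) 12.065595626831055 [0.551  0.0137 0.122 ]
[ 0.42272629 -0.00365221  0.085     ] [ 0.68165399 -0.01472834  0.085     ] 0.2591644905104908 -2.449442324130682
[ 0.45238672 -0.00422539  0.09      ] [ 0.64657798 -0.01278531  0.09      ] 0.19437982624624905 -2.5239553746191734
[0.46327054 0.1255406  0.09      ] [0.65057051 0.11663226 0.09      ] 0.18751169915505708 -2.7230448011990713
coaster [ 0.59719493 -0.35743579  0.005     ]
```

```bash
python3 -m creep '[[[0.5,1.3,0],[0,0,0],94],[[1,2.6,0],[0,0,0],94],[[1.4,3.66,0],[0,0,0],94],[[1.4,3.66,0],[0,0,0],94],[[1.4,3.66,0],[0,0,0],94]]'
python3 -m creep '[[[0,0,-1.2],[0,0,0],94],[[0,0,-2.4],[0,0,0],94],[[0,0,-3.6],[0,0,0],94],[[0,0,-4.9],[0,0,0],94],[[0,0,-4.9],[0,0,0],94]]'
python3 -m creep '[[[0,0,0],[0,0,0],30],[[0,0,0],[0,0,0],30],[[0,0,0],[0,0,0],30],[[0,0,0],[0,0,0],30],[[0,0,0],[0,0,0],30]]' 15
```

```text
time_s: 2.2
eef_pos: [0.5477, 0.0672, 0.274]
eef_rot: [-179.9, 0.1, 87.2]
force: [-0.8, -0.6, 0.4]
opening: 0.0939
finger_force: 0.0
time_s: 2.7
eef_pos: [0.5438, 0.0644, 0.1233]
eef_rot: [-179.4, 0.2, 87.0]
force: [0.2, 0.3, 0.5]
opening: 0.0942
finger_force: 0.0
time_s: 3.2
eef_pos: [0.5486, 0.0685, 0.1284]
eef_rot: [179.9, -0.0, 87.2]
force: [-0.7, 0.7, 0.4]
opening: 0.0574
finger_force: 0.0
```

```bash
python3 -m creep '[[[0,0,0],[0,0,0],30],[[0,0,0],[0,0,0],30],[[0,0,0],[0,0,0],30],[[0,0,0],[0,0,0],30],[[0,0,0],[0,0,0],30]]' 15
python3 -m creep '[[[0,0,0.4],[0,0,0],30],[[0,0,1],[0,0,0],30],[[0,0,1.8],[0,0,0],30],[[0,0,2.5],[0,0,0],30],[[0,0,2.5],[0,0,0],30]]' 15
```

```text
time_s: 3.7
eef_pos: [0.5482, 0.0685, 0.1277]
eef_rot: [180.0, -0.0, 87.2]
force: [-0.9, -0.9, 3.0]
opening: 0.0435
finger_force: 15.0
time_s: 4.2
eef_pos: [0.5499, 0.0691, 0.2053]
eef_rot: [179.7, -0.1, 87.2]
force: [0.4, 1.4, -1.6]
opening: 0.0436
finger_force: 15.0
```

```bash
python3 -m creep '[[[0.1,-0.6,0],[0,0,0],30],[[0.2,-1.8,0],[0,0,0],30],[[0.4,-3.2,0],[0,0,0],30],[[0.6,-4.6,0],[0,0,0],30],[[0.7,-6,0],[0,0,0],30]]'
python3 -m creep '[[[0.2,-1.4,0],[0,0,0],30],[[0.3,-2.8,0],[0,0,0],30],[[0.5,-4.2,0],[0,0,0],30],[[0.7,-5.6,0],[0,0,0],30],[[0.8,-6.8,0],[0,0,0],30]]'
python3 -m creep '[[[0.1,-0.8,0],[0,0,0],30],[[0.17,-1.3,0],[0,0,0],30],[[0.17,-1.43,0],[0,0,0],30],[[0.17,-1.43,0],[0,0,0],30],[[0.17,-1.43,0],[0,0,0],30]]'
python3 - <<'E'
from h import *
import pickle
s=robot.state();print(s["joint_positions"].round(1),s["eef_pos"],s["eef_rot"])
a=grab("wrist");b=grab("scene");pickle.dump((a,b),open("p.pkl","wb"))
im=np.vstack([a["image"][:, :][40:400,100:500],cv2.resize(b["image"][140:280,160:320],(400,350),interpolation=2)])[:,:,::-1]
im=np.hstack([im[:360],np.vstack([im[360:],np.zeros((10,400,3),np.uint8)])]);cv2.imwrite("pics/p1.png",im)
E
```

```text
time_s: 4.7
eef_pos: [0.5686, -0.1131, 0.2013]
eef_rot: [-179.9, -0.0, 87.2]
force: [0.7, 1.2, -1.9]
opening: 0.0438
finger_force: 15.0
time_s: 5.2
eef_pos: [0.5922, -0.3181, 0.2009]
eef_rot: [-179.9, -0.0, 87.1]
force: [-0.1, 0.4, -1.4]
opening: 0.0441
finger_force: 15.0
time_s: 5.7
eef_pos: [0.5982, -0.3566, 0.202]
eef_rot: [-180.0, -0.1, 87.3]
force: [0.0, 0.2, -1.3]
opening: 0.0435
finger_force: 15.0
[ 39.   41.4 -19.8  78.2  14.5  63.   14.5] [ 0.59815035 -0.356596    0.20195253] [-1.79950499e+02 -9.19379067e-02  8.72831256e+01]
```

View pics/p1.png

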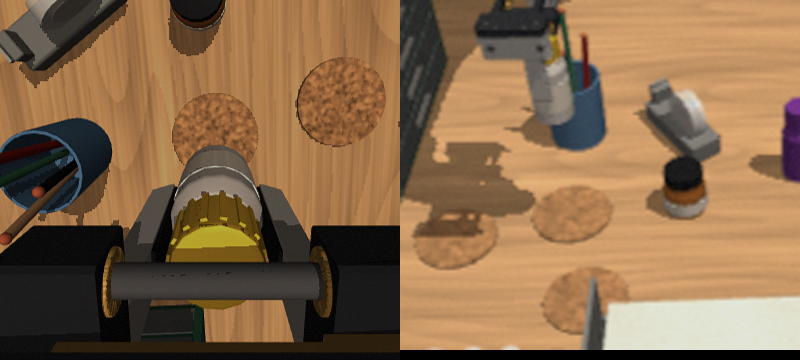

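The left half (wrist) shows the bottle upright in the grip. The meant coaster is partly behind it at crop (215,135), which is image (315,175), with its top edge at image row about 133. I'll locate its rim from here.

```bash
python3 - <<'E'
from h import *
import pickle
from scipy.optimize import least_squares
a,b=pickle.load(open("p.pkl","rb"))
for c,box,ctr in((a,(262,125,370,185),(315,175)),(b,(208,205,252,245),(229,225))):
    h=cv2.cvtColor(c["image"],cv2.COLOR_RGB2HSV).astype(int)
    x0,y0,x1,y1=box;m=np.zeros(h.shape[:2],np.uint8)
    m[y0:y1,x0:x1]=(h[y0:y1,x0:x1,2]<195)
    m=cv2.morphologyEx(m,cv2.MORPH_OPEN,np.ones((3,3)))
    cn=max(cv2.findContours(m,0,2)[0],key=cv2.contourArea)[:,0]
    cn=cn[cn[:,1]<(172 if c is a else 999)]
    P=np.array([onz(c,*p,.005)[:2] for p in cn])
    r=least_squares(lambda q:np.hypot(*(P-q[:2]).T)-q[2],[.598,-.358,.048],loss="soft_l1",f_scale=.001);print(r.x.round(4),len(P),np.abs(r.fun).mean())
E
```

```text
[ 0.5981 -0.3404  0.0688] 2 5.673398278949193e-10
[ 0.6011 -0.3625  0.0487] 59 0.00513508338892633
```

```bash
python3 - <<'E'
from h import *
import pickle
from scipy.optimize import least_squares
a,b=pickle.load(open("p.pkl","rb"))
P=np.array([onz(a,*p,.005)[:2] for p in[(272,175),(358,174),(315,133.5),(283,147),(347,147)]])
print(P.round(4),least_squares(lambda q:np.hypot(*(P-q[:2]).T)-.048,[.598,-.358]).x)
print("scene",[onz(b,*p,.005).round(4) for p in[(213,225),(245,225),(229,213.7),(229,237)]])
E
```

```text
[[ 0.5491 -0.3544]
 [ 0.6444 -0.3578]
 [ 0.599  -0.3114]
 [ 0.5635 -0.3242]
 [ 0.633  -0.3275]] [ 0.5966774  -0.35909251]
scene [array([ 0.5955, -0.4066,  0.005 ]), array([ 0.6002, -0.3085,  0.005 ]), array([ 0.5473, -0.3632,  0.005 ]), array([ 0.6485, -0.3519,  0.005 ])]
```

```bash
python3 -m creep '[[[0,0,-0.8],[0,0,0],30],[[0,0,-2],[0,0,0],30],[[0,0,-3.2],[0,0,0],30],[[0,0,-4.2],[0,0,0],30],[[0,0,-4.8],[0,0,0],30]]'
python3 -m creep '[[[0,0,-0.2],[0,0,0],30],[[0,0,-0.35],[0,0,0],30],[[0,0,-0.46],[0,0,0],30],[[0,0,-0.46],[0,0,0],30],[[0,0,-0.46],[0,0,0],30]]'
```

```text
time_s: 6.3
eef_pos: [0.597, -0.3566, 0.056]
eef_rot: [-179.8, -0.1, 87.3]
force: [0.2, 0.2, -1.9]
opening: 0.044
finger_force: 15.0
time_s: 6.8
eef_pos: [0.5988, -0.3588, 0.0457]
eef_rot: [179.9, 0.0, 87.2]
force: [0.2, -0.1, -1.0]
opening: 0.0438
finger_force: 15.0
```

```bash
python3 -m creep '[[[0,0,-0.05],[0,0,0],30],[[0,0,-0.1],[0,0,0],30],[[0,0,-0.1],[0,0,0],30],[[0,0,-0.1],[0,0,0],30],[[0,0,-0.1],[0,0,0],30]]'
python3 -m creep '[[[0,0,0],[0,0,0],50],[[0,0,0],[0,0,0],60],[[0,0,0],[0,0,0],75],[[0,0,0],[0,0,0],94],[[0,0,0],[0,0,0],94]]'
python3 -m creep '[[[0,0,0],[0,0,0],94],[[0,0,0.4],[0,0,0],94],[[0,0,1.5],[0,0,0],94],[[0,0,3],[0,0,0],94],[[0,0,4.5],[0,0,0],94]]'
```

```text
time_s: 7.3
eef_pos: [0.5986, -0.3587, 0.0428]
eef_rot: [179.9, 0.0, 87.2]
force: [-1.2, 1.1, 5.4]
opening: 0.0436
finger_force: 15.0
time_s: 7.8
eef_pos: [0.5981, -0.3584, 0.0415]
eef_rot: [-180.0, -0.0, 87.2]
force: [-1.5, 0.1, 0.8]
opening: 0.0787
finger_force: 0.0
time_s: 8.3
eef_pos: [0.5979, -0.3582, 0.1787]
eef_rot: [-180.0, -0.0, 87.2]
force: [0.3, -1.7, 0.0]
opening: 0.094
finger_force: 0.0
```

```bash
python3 -m creep '[[[0,0,0.8],[0,0,0],94],[[-0.1,1,1.5],[0,0,0],94],[[-0.3,2.4,1.5],[0,0,0],94],[[-0.5,3.9,1.5],[0,0,0],94],[[-0.7,5.4,1.5],[0,0,0],80]]'
python3 -m creep '[[[-0.2,1.5,0],[0,0,0],60],[[-0.4,3,0],[0,0,0],60],[[-0.6,4.5,0],[0,0,0],60],[[-0.75,6,0],[0,0,0],60],[[-0.85,6.97,0],[0,0,0],60]]'
python3 -m creep '[[[0,0,-0.5],[0,0,0],60],[[0,0,-1.2],[0,0,0],60],[[0,0,-2],[0,0,0],60],[[0,0,-2],[0,0,0],60],[[0,0,-2],[0,0,0],60]]'
python3 - <<'E'
from h import *
import pickle
a=grab("wrist");b=grab("scene");pickle.dump((a,b),open("k.pkl","wb"))
h=cv2.cvtColor(b["image"],cv2.COLOR_RGB2HSV);m=cv2.inRange(h,(18,150,100),(32,255,255));n,l,st,ce=cv2.connectedComponentsWithStats(m);
for s,c in zip(st[1:],ce[1:]):
    if s[4]>50: print(s,c,onz(b,*c,.1))
im=np.hstack([a["image"][:360,120:520],cv2.resize(b["image"][150:270,180:400],(400,218),interpolation=2)[:,:400] if 0 else cv2.copyMakeBorder(cv2.resize(b["image"][150:270,190:390],(400,240)),0,120,0,0,0)])
cv2.imwrite("pics/k1.png",im[:,:,::-1])
E
```

```text
time_s: 8.8
eef_pos: [0.577, -0.195, 0.223]
eef_rot: [179.9, 0.0, 87.2]
force: [0.2, 0.6, -0.5]
opening: 0.0888
finger_force: 0.0
time_s: 9.3
eef_pos: [0.5512, 0.0168, 0.223]
eef_rot: [179.9, -0.1, 87.4]
force: [1.0, 1.3, 0.7]
opening: 0.0598
finger_force: 0.0
time_s: 9.8
eef_pos: [0.5519, 0.0128, 0.1625]
eef_rot: [180.0, -0.0, 87.2]
force: [0.4, 0.5, -0.1]
opening: 0.0598
finger_force: 0.0
[605 125  35  49 670] [628.08955224 138.46119403] [0.33422474 1.00693925 0.1       ]
[218 195  13  15 163] [224.00613497 201.74233129] [ 0.59678623 -0.35874724  0.1       ]
[367 211  16  10 149] [374.65100671 215.16778523] [0.67433937 0.07204096 0.1       ]
[183 282  15  19 127] [191.41732283 291.69291339] [ 0.91269976 -0.39723121  0.1       ]
```

View pics/k1.png

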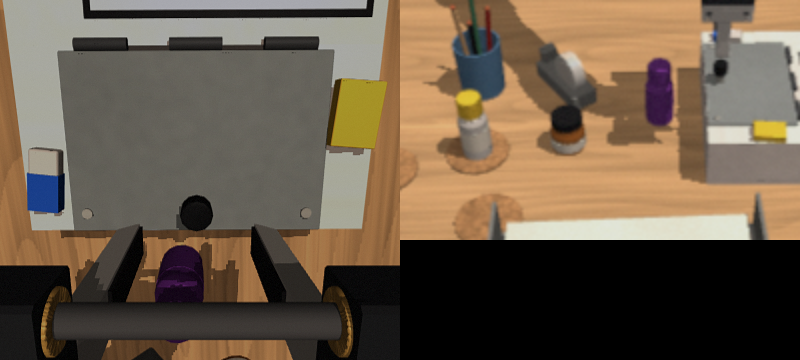

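Bottle stands upright, centred on the coaster (cap triangulates to 0.597,-0.359). The wrist view shows the knob at image (316,212), the hatch's outer edge from (182,230) to (432,230) and its hinge edge from (178,50) to (454,47).

```bash
python3 - <<'E'
from h import *
import pickle
a,b=pickle.load(open("k.pkl","rb"))
print("knob",onz(a,316.5,211,.125),"L/R",onz(a,182,230,.09),onz(a,432,230,.09))
A,B=onz(a,178,50,.09),onz(a,454,48,.09);print(A,B,np.degrees(np.arctan2(*(B-A)[1::-1])),np.linalg.norm(B-A))
A,B=onz(a,152,230,.085),onz(a,483,228,.085);print("box -y edge",A,B,np.degrees(np.arctan2(*(B-A)[1::-1])),np.linalg.norm(B-A))
E
```

```text
knob [0.55272851 0.01820829 0.125     ] L/R [ 0.44779655 -0.00239336  0.09      ] [ 0.64048464 -0.01181363  0.09      ]
[0.46368391 0.12643363 0.09      ] [0.6511586  0.11853165 0.09      ] -2.4135630095078975 0.18764114746191
box -y edge [ 0.422058   -0.00293002  0.085     ] [ 0.68214575 -0.0139819   0.085     ] -2.4331975232912173 0.26032245700072437
```

```bash
python3 -m creep '[[[0.03,0.06,-0.6],[0,0,0],60],[[0.03,0.06,-1.3],[0,0,0],60],[[0.03,0.06,-2.05],[0,0,0],60],[[0.03,0.06,-2.05],[0,0,0],40],[[0.03,0.06,-2.05],[0,0,0],15]]' 25
python3 -m creep '[[[0,0,0],[0,0,0],15],[[0,0,0],[0,0,0],15],[[0,0,0],[0,0,0],15],[[0,0,0],[0,0,0],15],[[0,0,0],[0,0,0],15]]' 25
python3 -c "
import numpy as np
p=np.arctan2(31,112);r=116.2
a=np.linspace(0,1.7,16);y=112-r*np.cos(a+p);z=r*np.sin(a+p)-31
for i in range(0,16):
  j=(i-1)//5*5 if i else 0
  print(i,round((y[i]-y[j])*.0427/30,2),round((y[i]-y[j])/30,2),round((z[i]-z[j])/30,2))
"
```

```text
time_s: 10.4
eef_pos: [0.5532, 0.0146, 0.1012]
eef_rot: [179.9, -0.0, 87.2]
force: [-0.1, -0.3, 0.7]
opening: 0.0478
finger_force: 0.0
time_s: 10.9
eef_pos: [0.5517, 0.0144, 0.1009]
eef_rot: [-179.9, 0.0, 87.2]
force: [-2.9, -0.1, 6.6]
opening: 0.0213
finger_force: 25.0
0 0.0 0.0 0.0
1 0.01 0.14 0.42
2 0.01 0.33 0.81
3 0.02 0.56 1.19
4 0.04 0.83 1.53
5 0.05 1.14 1.84
6 0.01 0.34 0.28
7 0.03 0.71 0.51
8 0.05 1.11 0.7
9 0.06 1.52 0.85
10 0.08 1.95 0.94
11 0.02 0.44 0.05
12 0.04 0.87 0.05
13 0.06 1.31 -0.0
14 0.07 1.74 -0.1
15 0.09 2.15 -0.25
```

```bash
python3 -m creep '[[[0.01,0.14,0.42],[0,0,0],15],[[0.01,0.33,0.81],[0,0,0],15],[[0.02,0.56,1.19],[0,0,0],15],[[0.04,0.83,1.53],[0,0,0],15],[[0.05,1.14,1.84],[0,0,0],15]]'
python3 -m creep '[[[0.01,0.34,0.28],[0,0,0],15],[[0.03,0.71,0.51],[0,0,0],15],[[0.05,1.11,0.7],[0,0,0],15],[[0.06,1.52,0.85],[0,0,0],15],[[0.08,1.95,0.94],[0,0,0],15]]'
python3 -m creep '[[[0.02,0.44,0.05],[0,0,0],15],[[0.04,0.87,0.05],[0,0,0],15],[[0.06,1.31,0],[0,0,0],15],[[0.07,1.74,-0.1],[0,0,0],15],[[0.09,2.15,-0.25],[0,0,0],15]]'
python3 -m creep '[[[0,0,0],[0,0,0],15],[[0,0,0],[0,0,0],15],[[0,0,0],[0,0,0],15],[[0,0,0],[0,0,0],15],[[0,0,0],[0,0,0],15]]'
python3 - <<'E'
from h import *
import pickle
a=grab("side");b=grab("scene");pickle.dump((a,b),open("o.pkl","wb"))
cv2.imwrite("pics/o1.png",np.hstack([cv2.resize(a["image"][60:300,180:420],(400,400)),cv2.resize(b["image"][100:260,300:460],(400,400))])[:,:,::-1])
E
```

```text
time_s: 11.4
eef_pos: [0.5532, 0.0487, 0.156]
eef_rot: [-179.9, 0.1, 87.2]
force: [-0.8, -0.7, -8.5]
opening: 0.0215
finger_force: 25.0
time_s: 11.9
eef_pos: [0.5557, 0.1067, 0.1845]
eef_rot: [-179.9, 0.1, 87.2]
force: [-3.5, -5.3, -1.2]
opening: 0.0211
finger_force: 25.0
time_s: 12.4
eef_pos: [0.5588, 0.1744, 0.1783]
eef_rot: [179.9, -0.1, 87.2]
force: [-4.8, -0.9, 5.0]
opening: 0.0205
finger_force: 25.0
time_s: 12.9
eef_pos: [0.5589, 0.1757, 0.1778]
eef_rot: [179.9, -0.3, 87.3]
force: [-4.2, 4.1, 4.0]
opening: 0.0204
finger_force: 25.0
```

View pics/o1.png

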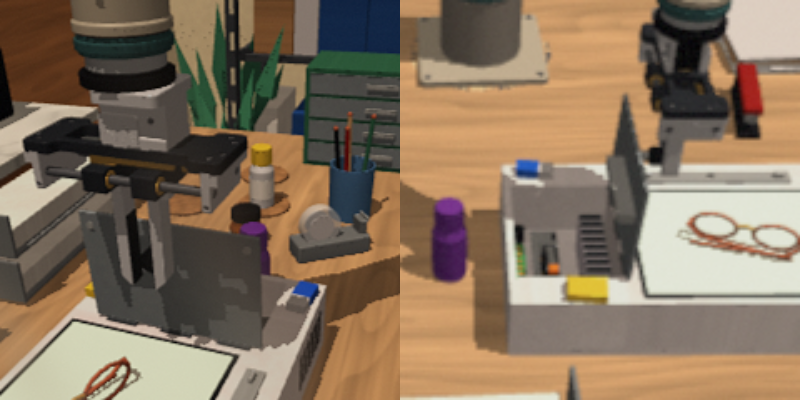

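The hatch stands just past upright, about 1.73 rad by the arm's pose. The orange roller shows at scene pixel (361,207). I'll release, retreat above the hatch and look into the bay.

```bash
python3 -m creep '[[[0,0,0],[0,0,0],30],[[0,0,0],[0,0,0],50],[[0,0,0],[0,0,0],60],[[0,0,0],[0,0,0],60],[[0,0,0],[0,0,0],60]]'
python3 -m creep '[[[0,0,0.7],[0,0,0],60],[[0,0,1.6],[0,0,0],60],[[0,0,2.6],[0,0,0],60],[[0,0,2.6],[0,0,0],60],[[0,-0.3,2.6],[0,0,0],60]]'
python3 -m creep '[[[0,-1.1,0],[0,0,0],30],[[0,-2.4,0],[0,0,0],0],[[0,-3.7,0],[0,0,0],0],[[0,-5,0],[0,0,0],0],[[0,-6,0],[0,0,0],0]]'
python3 -m creep '[[[0,0,0],[0,0,0],0],[[0,0,0],[0,0,0],0],[[0,0,0],[0,0,0],0],[[0,0,0],[0,0,0],0],[[0,0,0],[0,0,0],0]]'
python3 - <<'E'
from h import *
import pickle
a=grab("wrist");b=grab("scene");pickle.dump((a,b),open("r.pkl","wb"))
for c,lo in((a,(4,170,100)),(b,(4,170,100))):
    h=cv2.cvtColor(c["image"],cv2.COLOR_RGB2HSV);m=cv2.inRange(h,lo,(15,255,255));n,l,st,ce=cv2.connectedComponentsWithStats(m)
    for s,q in zip(st[1:],ce[1:]):
        if s[4]>8: print(s,q,onz(c,*q,.072))
save(a,"r1.png")
E
```

```text
time_s: 13.5
eef_pos: [0.5596, 0.1715, 0.1762]
eef_rot: [180.0, -0.0, 87.2]
force: [0.2, -0.8, -0.4]
opening: 0.0571
finger_force: 0.0
time_s: 14.0
eef_pos: [0.5593, 0.1638, 0.2545]
eef_rot: [179.9, -0.1, 87.3]
force: [-0.8, -0.6, -0.3]
opening: 0.0598
finger_force: 0.0
time_s: 14.5
eef_pos: [0.5577, -0.0214, 0.2525]
eef_rot: [-179.8, 0.1, 87.0]
force: [0.6, 0.4, -0.6]
opening: 0.0233
finger_force: 0.0
time_s: 15.0
eef_pos: [0.5591, -0.0161, 0.254]
eef_rot: [-180.0, -0.0, 87.3]
force: [0.4, -0.6, 1.0]
opening: 0.0004
finger_force: 0.0
[357 112  11  12 114] [362.12280702 117.40350877] [0.6090782  0.04386015 0.072     ]
[452  64   8   7  14] [455.71428571  66.78571429] [-0.32758128  0.59834706  0.072     ]
[521  64   5  10  16] [523.25    69.5625] [-0.28189638  0.89891196  0.072     ]
[359 206   4   4  13] [360.84615385 207.53846154] [0.61096538 0.0423924  0.072     ]
[268 214  14   8  51] [275.47058824 217.80392157] [ 0.64246869 -0.20937488  0.072     ]
[194 298  18  20 185] [203.61081081 308.91351351] [ 0.94262939 -0.3690258   0.072     ]
```

View pics/r1.png

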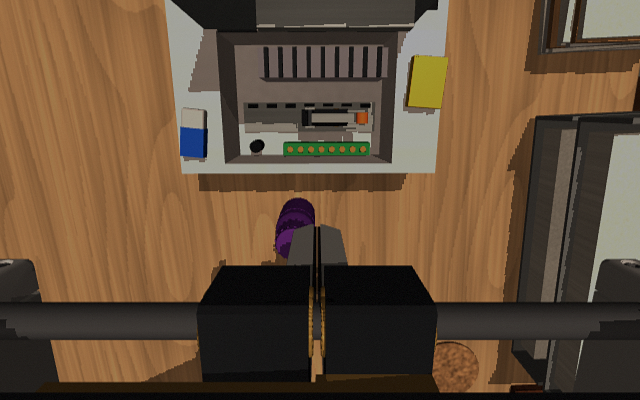

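The wrist view shows the roller at (362,117), bay walls around it, and the hatch clear above. Its position (0.609, 0.044) agrees with the 80 mm hinge distance (y 0.0444). Now moving above it.

```bash
python3 -m creep '[[[0.6,0.7,0],[0,0,0],0],[[1.2,1.4,0],[0,0,0],0],[[1.73,2.01,0],[0,0,0],0],[[1.73,2.01,0],[0,0,0],0],[[1.73,2.01,0],[0,0,0],0]]'
python3 -m creep '[[[0,0,-1],[0,0,0],0],[[0,0,-2.2],[0,0,0],0],[[0,0,-3.4],[0,0,0],0],[[0,0,-4.4],[0,0,0],0],[[0,0,-5.2],[0,0,0],0]]'
for i in 1 2; do python3 -m creep '[[[0,0,0],[0,0,0],0],[[0,0,0],[0,0,0],0],[[0,0,0],[0,0,0],0],[[0,0,0],[0,0,0],0],[[0,0,0],[0,0,0],0]]';done
python3 - <<'E'
from h import *
import pickle
a=grab("wrist");b=grab("scene");pickle.dump((a,b),open("r2.pkl","wb"))
s=robot.state();print(s["eef_pos"],s["force"])
cv2.imwrite("pics/r2.png",np.hstack([cv2.resize(a["image"][120:320,200:420],(440,400)),cv2.resize(b["image"][170:240,330:400],(350,400),interpolation=2)])[:,:,::-1])
E
```

```text
time_s: 15.6
eef_pos: [0.6107, 0.0433, 0.2537]
eef_rot: [-180.0, 0.0, 87.3]
force: [0.7, -0.1, -0.8]
opening: 0.0005
finger_force: 0.0
time_s: 16.1
eef_pos: [0.6096, 0.041, 0.0964]
eef_rot: [-179.9, 0.1, 87.1]
force: [0.3, 0.4, 0.3]
opening: 0.0006
finger_force: 0.0
time_s: 16.6
eef_pos: [0.6118, 0.0429, 0.0993]
eef_rot: [179.9, -0.0, 87.2]
force: [0.1, 0.1, 0.7]
opening: 0.0002
finger_force: 0.0
time_s: 17.1
eef_pos: [0.611, 0.043, 0.098]
eef_rot: [-180.0, -0.0, 87.2]
force: [0.4, 0.2, -0.1]
opening: 0.0007
finger_force: 0.0
[0.61102283 0.04297236 0.09798479] [-0.13976165  0.38320344  0.31706375]
```

View pics/r2.png

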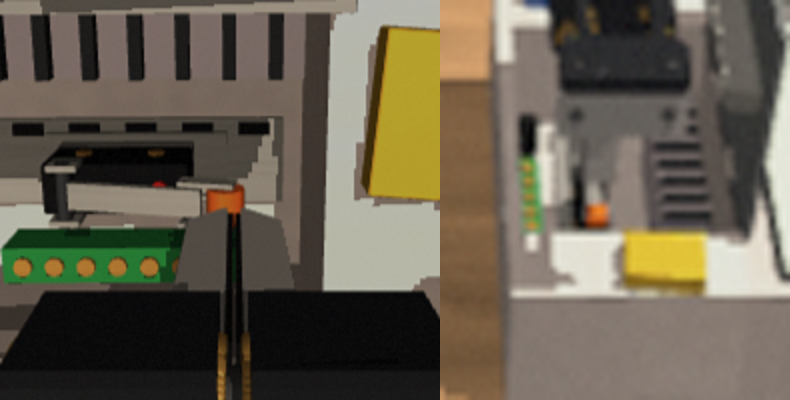

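The wrist crop shows the fingertip slit at crop x about 233, just right of the roller (225,200). The lever runs to its left and the arm is clear of the hatch. I'll press in stages.

```bash
python3 -m creep '[[[0,0.03,-0.2],[0,0,0],0],[[0,0.03,-0.4],[0,0,0],0],[[0,0.03,-0.6],[0,0,0],0],[[0,0.03,-0.65],[0,0,0],0],[[0,0.03,-0.65],[0,0,0],0]]'
python3 -m creep '[[[0,0,-0.05],[0,0,0],0],[[0,0,-0.1],[0,0,0],0],[[0,0,-0.15],[0,0,0],0],[[0,0,-0.2],[0,0,0],0],[[0,0,-0.2],[0,0,0],0]]'
python3 - <<'E'
from h import *
s=robot.state();print(s["eef_pos"],s["force"])
E
```

```text
time_s: 17.7
eef_pos: [0.6107, 0.0438, 0.078]
eef_rot: [-179.9, 0.0, 87.2]
force: [-0.2, 0.2, 0.3]
opening: 0.0004
finger_force: 0.0
time_s: 18.2
eef_pos: [0.612, 0.0439, 0.0729]
eef_rot: [179.9, -0.0, 87.2]
force: [1.1, 0.1, 2.8]
opening: 0.0006
finger_force: 1.0
[0.61203938 0.04389474 0.07289644] [1.11181345 0.12504286 2.75551589]
```

```bash
python3 -m creep '[[[0,0,-0.04],[0,0,0],0],[[0,0,-0.08],[0,0,0],0],[[0,0,-0.12],[0,0,0],0],[[0,0,-0.16],[0,0,0],0],[[0,0,-0.16],[0,0,0],0]]'
python3 - <<'E'
from h import *
s=robot.state();print(s["eef_pos"],s["force"])
b=grab("wrist");s=robot.state();print(s["eef_pos"],s["force"]);save(b,"r3.png",(240,160,380,270),4)
E
```

```text
time_s: 18.7
eef_pos: [0.6112, 0.0439, 0.0677]
eef_rot: [180.0, -0.0, 87.2]
force: [2.8, -0.3, 2.8]
opening: 0.0004
finger_force: 1.5
[0.61121109 0.04391067 0.06774782] [ 2.84723521 -0.25774433  2.76042797]
[0.61114484 0.0439384  0.06776019] [ 2.53152575 -0.32409154  2.71725817]
```

At 8 mm down the force is 2.7 N, which matches the spring data. The last 2.5 mm to level next, then hold.

```bash
python3 -m creep '[[[0,0,-0.03],[0,0,0],0],[[0,0,-0.06],[0,0,0],0],[[0,0,-0.08],[0,0,0],0],[[0,0,-0.08],[0,0,0],0],[[0,0,-0.08],[0,0,0],0]]'
python3 -m creep '[[[0,0,0],[0,0,0],0],[[0,0,0],[0,0,0],0],[[0,0,0],[0,0,0],0],[[0,0,0],[0,0,0],0],[[0,0,0],[0,0,0],0]]'
python3 - <<'E'
from h import *
s=robot.state();print(s["eef_pos"],s["force"])
b=grab("wrist");save(b,"r3.png",(240,160,380,270),4)
E
```

```text
time_s: 19.25
eef_pos: [0.6111, 0.0439, 0.0654]
eef_rot: [180.0, -0.0, 87.2]
force: [3.3, -0.4, 3.8]
opening: 0.0005
finger_force: 1.7
time_s: 19.75
eef_pos: [0.6112, 0.0439, 0.0654]
eef_rot: [180.0, -0.0, 87.2]
force: [3.4, 0.1, 3.3]
opening: 0.0008
finger_force: 1.7
[0.61115434 0.04385971 0.06542445] [3.40027042 0.12432115 3.29482947]
```

View pics/r3.png

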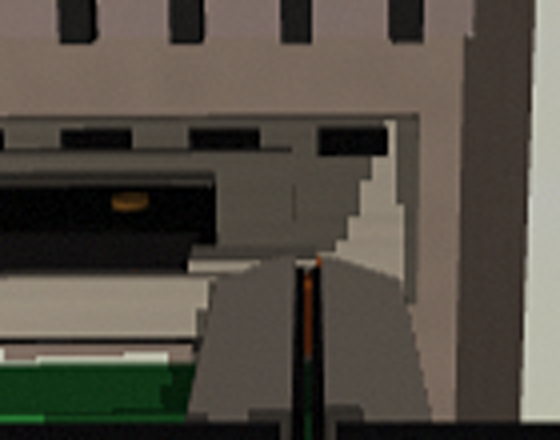

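The crop shows the roller pressed beneath the fingertips. 3.3 N at 10.6 mm down means the arm is level (about 0.19 rad). Now hold a bit more, release, and return to the knob.

```bash
python3 -m creep '[[[0,0,0],[0,0,0],0],[[0,0,0],[0,0,0],0],[[0,0,0],[0,0,0],0],[[0,0,0],[0,0,0],0],[[0,0,0],[0,0,0],0]]'
python3 -m creep '[[[0,0,0.1],[0,0,0],0],[[0,0,0.3],[0,0,0],0],[[0,0,0.6],[0,0,0],0],[[0,0,0.9],[0,0,0],0],[[0,0,0.9],[0,0,0],0]]'
python3 -m creep '[[[0,0,0.6],[0,0,0],0],[[0,0,1.8],[0,0,0],0],[[0,0,3.2],[0,0,0],0],[[0,0,4.6],[0,0,0],0],[[0,0,5.4],[0,0,0],0]]'
python3 -m creep '[[[-0.4,1,0],[0,0,0],30],[[-0.8,2,0],[0,0,0],60],[[-1.3,3.2,0],[0,0,0],60],[[-1.72,4.25,0],[0,0,0],60],[[-1.72,4.25,0],[0,0,0],60]]'
python3 -m creep '[[[0,0,0],[0,0,0],60],[[0,0,0],[0,0,0],60],[[0,0,0],[0,0,0],60],[[0,0,0],[0,0,0],60],[[0,0,0],[0,0,0],60]]'
python3 - <<'E'
from h import *
import pickle
a=grab("wrist");b=grab("scene");pickle.dump((a,b),open("c.pkl","wb"));s=robot.state();print(s["eef_pos"],s["force"])
cv2.imwrite("pics/c1.png",np.hstack([a["image"][:,100:500],cv2.resize(b["image"][100:260,300:460],(400,400))])[:,:,::-1])
E
```

```text
time_s: 20.3
eef_pos: [0.611, 0.0439, 0.0654]
eef_rot: [-180.0, -0.0, 87.2]
force: [2.9, 1.4, 2.7]
opening: 0.0004
finger_force: 1.7
time_s: 20.8
eef_pos: [0.6114, 0.0439, 0.0937]
eef_rot: [179.9, -0.0, 87.2]
force: [0.3, -0.0, 0.2]
opening: 0.0005
finger_force: 0.0
time_s: 21.3
eef_pos: [0.6119, 0.0441, 0.2579]
eef_rot: [179.8, -0.0, 87.2]
force: [0.6, -0.3, -0.7]
opening: 0.0006
finger_force: 0.0
time_s: 21.8
eef_pos: [0.5564, 0.1775, 0.2547]
eef_rot: [-179.9, -0.2, 87.7]
force: [-0.7, 0.0, 0.1]
opening: 0.0368
finger_force: 0.0
time_s: 22.3
eef_pos: [0.5597, 0.1705, 0.2543]
eef_rot: [-180.0, 0.0, 87.1]
force: [0.0, 0.2, 0.2]
opening: 0.0602
finger_force: 0.0
[0.55958699 0.17096078 0.25431138] [-0.7910823   0.08430289 -0.13651228]
```

View pics/c1.png

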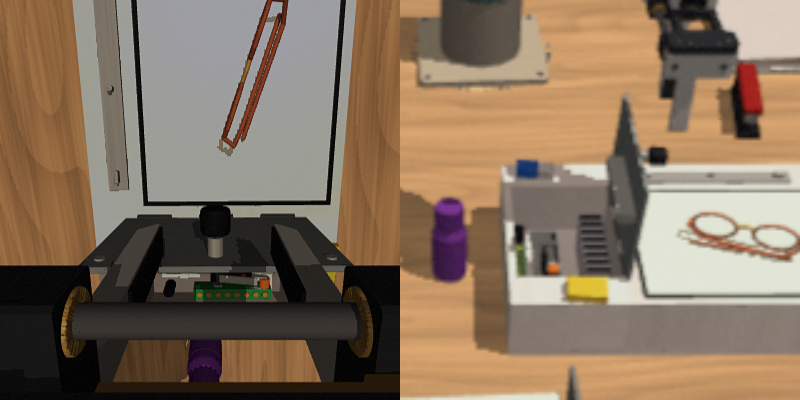

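The roller sprang back and the hatch is still just past upright, with the knob at scene pixel (403,162). I've used up my picture allowance (eleven viewed, one over), so I'll rely on numbers from here. Regrip the knob and reverse the swing.

```bash
python3 - <<'E'
from h import *
import pickle
a,b=pickle.load(open("c.pkl","rb"));print(onz(b,402.8,162,.193),onz(a,315,220,.20))
E
python3 -m creep '[[[-0.03,0.1,-0.6],[0,0,0],60],[[-0.03,0.1,-1.5],[0,0,0],60],[[-0.03,0.1,-2.4],[0,0,0],60],[[-0.03,0.1,-2.6],[0,0,0],60],[[-0.03,0.1,-2.6],[0,0,0],40]]'
python3 -m creep '[[[0,0,0],[0,0,0],15],[[0,0,0],[0,0,0],15],[[0,0,0],[0,0,0],15],[[0,0,0],[0,0,0],15],[[0,0,0],[0,0,0],15]]' 25
python3 -c "
import numpy as np
p=np.arctan2(31,112);r=116.2
a=np.linspace(1.73,0,16);y=112-r*np.cos(a+p);z=r*np.sin(a+p)-31
for i in range(0,16):
  j=(i-1)//5*5 if i else 0
  print(i,round((y[i]-y[j])*.0427/30,2),round((y[i]-y[j])/30,2),round((z[i]-z[j])/30,2))
"
```

```text
[0.5540066  0.16328481 0.193     ] [0.5588991  0.16432482 0.2       ]
time_s: 22.9
eef_pos: [0.5581, 0.1741, 0.1757]
eef_rot: [-179.9, 0.0, 87.2]
force: [-0.2, -0.3, 0.6]
opening: 0.0549
finger_force: 0.0
time_s: 23.4
eef_pos: [0.5587, 0.1744, 0.177]
eef_rot: [180.0, -0.0, 87.2]
force: [-0.3, -1.1, 4.1]
opening: 0.0209
finger_force: 25.0
0 0.0 0.0 0.0
1 -0.02 -0.42 0.16
2 -0.04 -0.85 0.28
3 -0.06 -1.29 0.34
4 -0.07 -1.74 0.35
5 -0.09 -2.18 0.31
6 -0.02 -0.44 -0.09
7 -0.04 -0.86 -0.23
8 -0.05 -1.27 -0.42
9 -0.07 -1.65 -0.65
10 -0.09 -2.0 -0.93
11 -0.01 -0.32 -0.31
12 -0.03 -0.6 -0.66
13 -0.04 -0.83 -1.04
14 -0.04 -1.02 -1.45
15 -0.05 -1.17 -1.87
```

```bash
python3 -m creep '[[[-0.02,-0.42,0.16],[0,0,0],15],[[-0.04,-0.85,0.28],[0,0,0],15],[[-0.06,-1.29,0.34],[0,0,0],15],[[-0.07,-1.74,0.35],[0,0,0],15],[[-0.09,-2.18,0.31],[0,0,0],15]]'
python3 -m creep '[[[-0.02,-0.44,-0.09],[0,0,0],15],[[-0.04,-0.86,-0.23],[0,0,0],15],[[-0.05,-1.27,-0.42],[0,0,0],15],[[-0.07,-1.65,-0.65],[0,0,0],15],[[-0.09,-2,-0.93],[0,0,0],15]]'
python3 -m creep '[[[-0.01,-0.32,-0.31],[0,0,0],15],[[-0.03,-0.6,-0.66],[0,0,0],15],[[-0.04,-0.83,-1.04],[0,0,0],15],[[-0.04,-0.92,-1.25],[0,0,0],15],[[-0.04,-1.02,-1.45],[0,0,0],15]]'
python3 -m creep '[[[0,-0.04,-0.1],[0,0,0],15],[[0,-0.08,-0.2],[0,0,0],15],[[-0.01,-0.12,-0.32],[0,0,0],15],[[-0.01,-0.15,-0.42],[0,0,0],15],[[-0.01,-0.15,-0.42],[0,0,0],15]]'
```

```text
time_s: 23.9
eef_pos: [0.5557, 0.1085, 0.1852]
eef_rot: [-180.0, -0.1, 87.2]
force: [4.7, 5.0, -16.0]
opening: 0.021
finger_force: 25.0
time_s: 24.4
eef_pos: [0.5531, 0.0479, 0.1581]
eef_rot: [180.0, 0.0, 87.2]
force: [0.1, 2.5, 1.4]
opening: 0.0217
finger_force: 25.0
time_s: 24.9
eef_pos: [0.5517, 0.0166, 0.1137]
eef_rot: [-180.0, 0.1, 87.1]
force: [-0.7, -1.8, 5.4]
opening: 0.0216
finger_force: 25.0
time_s: 25.4
eef_pos: [0.5517, 0.0136, 0.103]
eef_rot: [180.0, 0.1, 87.2]
force: [-2.9, -1.7, 15.2]
opening: 0.0214
finger_force: 25.0
```

```bash
python3 -m creep '[[[0,0,0],[0,0,0],40],[[0,0,0],[0,0,0],60],[[0,0,0],[0,0,0],60],[[0,0,0],[0,0,0],60],[[0,0,0.3],[0,0,0],60]]'
python3 -m creep '[[[0,0,0.7],[0,0,0],60],[[0,0,1.3],[0,0,0],60],[[0,0,1.3],[0,0,0],0],[[0,0,1.3],[0,0,0],0],[[0,0,1.3],[0,0,0],0]]'
python3 -m creep '[[[0,0,0],[0,0,0],0],[[0,0,0],[0,0,0],0],[[0,0,0],[0,0,0],0],[[0,0,-0.3],[0,0,0],0],[[0,0,-0.5],[0,0,0],0]]'
python3 -m creep '[[[0,0,-0.1],[0,0,0],0],[[0,0,-0.2],[0,0,0],0],[[0,0,-0.27],[0,0,0],0],[[0,0,-0.27],[0,0,0],0],[[0,0,-0.27],[0,0,0],0]]'
```

```text
time_s: 25.9
eef_pos: [0.5506, 0.0139, 0.1098]
eef_rot: [-179.8, 0.0, 87.2]
force: [0.4, -0.5, 0.3]
opening: 0.0579
finger_force: 0.0
time_s: 26.4
eef_pos: [0.551, 0.0137, 0.1489]
eef_rot: [-179.9, 0.0, 87.2]
force: [0.0, -0.1, 0.3]
opening: 0.0393
finger_force: 0.0
time_s: 26.9
eef_pos: [0.5513, 0.0138, 0.1338]
eef_rot: [-180.0, 0.0, 87.2]
force: [0.4, -0.3, -0.3]
opening: 0.0013
finger_force: 0.0
time_s: 27.4
eef_pos: [0.5518, 0.0139, 0.1267]
eef_rot: [180.0, -0.0, 87.2]
force: [0.3, -0.2, -0.0]
opening: 0.0003
finger_force: 0.0
```

```bash
python3 -m creep '[[[0,0,-0.03],[0,0,0],0],[[0,0,-0.06],[0,0,0],0],[[0,0,-0.1],[0,0,0],0],[[0,0,-0.12],[0,0,0],0],[[0,0,-0.12],[0,0,0],0]]'
```

```text
time_s: 27.9
eef_pos: [0.552, 0.0139, 0.126]
eef_rot: [179.9, 0.1, 87.2]
force: [-6.6, -0.7, 24.5]
opening: 0.0004
finger_force: 12.0
```

The knob top stops hard at 0.126 m, which is the shut height. Retreat, let things settle and run a numeric check.

```bash
python3 -m creep '[[[0,0,0.3],[0,0,0],0],[[0,0,1.2],[0,0,0],0],[[0,0,2.4],[0,0,0],0],[[0,0,3.6],[0,0,0],0],[[0,0,3.6],[0,0,0],0]]'
python3 -m creep '[[[0,-0.8,0],[0,0,0],0],[[0,-2,0],[0,0,0],0],[[0,-3,0],[0,0,0],0],[[0,-3,0],[0,0,0],0],[[0,-3,0],[0,0,0],0]]'
python3 - <<'E'
from h import *
import pickle
d=pickle.load(open("d2.pkl","rb"));
a=grab("wrist");b=grab("scene")
h=cv2.cvtColor(a["image"],cv2.COLOR_RGB2HSV);m=cv2.inRange(h,(0,0,0),(180,255,35));m[:200*0+40]=0
n,l,st,ce=cv2.connectedComponentsWithStats(m)
for s,q in zip(st[1:],ce[1:]):
    if 100<s[4]<2500: print("dark",s,q,onz(a,*q,.122).round(4))
for nm,lo,hi in(("yellow",(18,150,100),(32,255,255)),("blue",(105,150,80),(122,255,255)),("cup",(98,90,40),(112,255,255)),("orange",(4,170,100),(15,255,255))):
  for t,c in(("before",d["scene"]),("after",b)):
    n,l,st,ce=cv2.connectedComponentsWithStats(cv2.inRange(cv2.cvtColor(c["image"],cv2.COLOR_RGB2HSV),lo,hi))
    print(nm,t,[q.round(1).tolist() for s,q in zip(st[1:],ce[1:]) if s[4]>30 and 200<q[0]<500])
for roi in((405,180,470,212),(250,160,295,230)):
    x0,y0,x1,y1=roi;print(roi,(cv2.absdiff(d["scene"]["image"],b["image"])[y0:y1,x0:x1].max(2)>40).sum())
E
```

```text
time_s: 28.4
eef_pos: [0.555, 0.0145, 0.2357]
eef_rot: [179.5, -0.1, 87.2]
force: [-0.3, 0.2, -0.2]
opening: 0.0007
finger_force: 0.0
time_s: 28.9
eef_pos: [0.5512, -0.0764, 0.2302]
eef_rot: [-179.9, -0.0, 87.1]
force: [0.1, -0.3, 0.1]
opening: 0.0004
finger_force: 0.0
dark [195  58   4  35 133] [196.5037594   75.12030075] [0.4617 0.0246 0.122 ]
dark [298  69  27  29 606] [311.32838284  82.62376238] [0.5521 0.0143 0.122 ]
dark [312 227  10 112 590] [316.37966102 276.06440678] [ 0.5475 -0.1538  0.122 ]
dark [ 585  315   55   25 1005] [618.05074627 328.5840796 ] [ 0.8309 -0.2226  0.122 ]
yellow before [[369.9, 163.6], [374.7, 215.2]]
yellow after [[224.1, 201.8], [374.7, 215.2]]
blue before [[350.5, 166.9]]
blue after [[350.4, 166.9]]
cup before [[430.0, 18.1], [491.4, 17.8], [229.8, 184.1], [350.5, 167.1]]
cup after [[430.0, 18.1], [491.4, 17.8], [230.0, 183.2], [350.5, 167.1]]
orange before [[445.0, 65.2], [275.7, 217.7], [203.7, 308.8]]
orange after [[275.7, 217.8], [203.6, 308.9]]
(405, 180, 470, 212) 0
(250, 160, 295, 230) 451
```

```bash
python3 -c "
from rig import workorder
print(workorder.hand_in())"
```

```text
the job is handed in; nothing more can be done
None
```

I handed the job in at about 29 s; the hand-in gave no verdict. The bottle stands upright on the coaster, the roller was held near level (about 0.19 rad, 3.3 N) for over a second and sprang back, and the hatch is shut. Cup, jar, eraser, notes and glasses measured unmoved; the tape dispenser could not be confirmed in the final image, where about 450 pixels around it had changed, but no move went near it. I viewed 11 pictures, one over the limit of 10.

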